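Unstack the spice shelf pile onto its slate mats

TASK

On the kitchen shelf four containers stand piled on one another: take the pile apart and stand each container in the middle of the dark slate mat of its own shape and size (big square tin on the big square mat, red-lidded jar on the big round mat, small square tin on the small square mat, small round pot on the small round mat), wholly on its mat, the two square tins with their sides in line with the sides of their mats. Never tip a container over, and leave the mug and the measuring cup where they are.

Things in the scene. Friction and masses are not known exactly. Their poses are not given: they have to be found in the camera images.
- spice_pot_center (a point): Small round aluminium spice pot with a twist cap, closed; upright cylinder 27 mm in diameter, 54 mm high, about 40 g. Top of the pile at the start, standing loose on the small square tin. This point is its centre, half-way up (27 mm above its foot). Its z axis points up.
- spice_tin_center (a point): Small square aluminium spice tin, closed, flat top; 36 x 36 mm, 54 mm high, about 60 g. Second from the top, standing loose on the jar, turned any way. This point is its centre, half-way up (27 mm above its foot). The x and y axes are square to its sides; z points up.
- jar_center (a point): Low empty glass jar with a flat red lid; upright cylinder 54 mm in diameter from foot to lid, 58 mm high with the lid, about 160 g. The lid is fixed on. Third from the top, standing loose on the big square tin. This point is its centre, half-way up (29 mm above its foot). Its z axis points up.
- tea_tin_center (a point): Big square aluminium tea tin, closed, flat top; 66 x 66 mm, 56 mm high, about 160 g. Bottom of the pile, standing on the shelf, turned any way. This point is its centre, half-way up (28 mm above its foot). The x and y axes are square to its sides; z points up.
- mat_big_square: Big square mat, 92 x 92 mm, place of the big square tin. Fixed dark slate mat, 6 mm thick, lying flat on the shelf. Origin: centre of its underside. The x and y axes are square to its sides; z points up.
- mat_big_round: Big round mat, 80 mm in diameter, place of the jar. Fixed dark slate mat, 6 mm thick, lying flat on the shelf. Origin: centre of its underside.
- mat_small_square: Small square mat, 62 x 62 mm, place of the small square tin. Fixed dark slate mat, 6 mm thick, lying flat on the shelf. Origin: centre of its underside. The x and y axes are square to its sides; z points up.
- mat_small_round: Small round mat, 52 mm in diameter, place of the small round pot. Fixed dark slate mat, 6 mm thick, lying flat on the shelf. Origin: centre of its underside.
- mug: Beige ceramic mug, empty, standing upright, 82 mm in diameter, 92 mm high, with a handle on its +y side. To be left alone. Origin: centre of its underside.
- measuring_cup: Yellow plastic measuring cup, empty, standing upright, 80 mm in diameter at the rim, 62 mm high, with a flat handle near the rim reaching 98 mm from its axis on its -y side. To be left alone. Origin: centre of its underside.
There are look-alikes about, which are no part of the job. What is shaped like the mat_small_square but turquoise is not meant. Leave any blue look-alike of the part that bears spice_tin_center alone.

How it is judged:
At the end, for the whole second after the job is handed in: Each container stands upright (tilt under 0.1 rad) on the mat of its own shape and size, centred within 12 mm, at standing height within 4 mm; the square tins' sides are within 0.3 rad of their mats' sides (any quarter turn); all are released and at rest (horizontal distance between tea_tin_center and mat_big_square below 0.012 m and height (world z) of tea_tin_center between 0.03 and 0.038 m and angle between each of tea_tin_center, jar_center, spice_tin_center, spice_pot_center's own z axis and vertical below 0.1 rad and linear speed of each of tea_tin, jar, spice_tin, spice_pot below 0.02 m/s and (angle between the x axis of tea_tin_center and the x axis of mat_big_square, either way round below 0.3 rad or angle between the x axis of tea_tin_center and the y axis of mat_big_square, either way round below 0.3 rad) and horizontal distance between jar_center and mat_big_round below 0.012 m and height (world z) of jar_center between 0.031 and 0.039 m and horizontal distance between spice_tin_center and mat_small_square below 0.012 m and height (world z) of spice_tin_center between 0.029 and 0.037 m and (angle between the x axis of spice_tin_center and the x axis of mat_small_square, either way round below 0.3 rad or angle between the x axis of spice_tin_center and the y axis of mat_small_square, either way round below 0.3 rad) and horizontal distance between spice_pot_center and mat_small_round below 0.012 m and height (world z) of spice_pot_center between 0.029 and 0.037 m); the robot touches nothing.
It fails at once if a container is tipped over (tilted more than 0.6 rad) (angle between any of tea_tin_center, jar_center, spice_tin_center, spice_pot_center's own z axis and vertical above 0.6 rad).
It fails at once if the mug or the measuring cup is moved by more than 20 mm (distance of any of mug, measuring_cup from where it was at the start of the episode above 0.02 m).
It also fails if it takes over 104 s, if anything falls off the work surface, if the arm or the gripper's body presses on something with over 40 N, if the wrist force passes 120 N, or if a joint passes its speed limit or range.

ROBOT

A 7-joint arm with a two-finger parallel gripper is mounted at the origin on the work surface. World frame = base frame: x ahead of the robot, y to its left, z up, the work surface at z = 0. Lengths are in m, angles in rad, forces in N, time in s.
With the tool pointing down it reaches from about 0.35 to 0.9 m from the base axis. Payload 8.1 kg.
Tool frame: the origin (TCP) lies midway between the tips of the shut fingers; the grasp point (between the pads) lies arm.tcp_to_grasp behind it (arm.tcp_to_grasp is the distance from the TCP to the grasp point, in m); z points along the fingers, y is the line along which they close (so a half turn about z gives the same grasp; the last joint's range is limited). The gripper opens to 92 mm and grips with 3 to 60 N. Pads are 19 mm wide; open, the fingers measure 130 mm over their backs; the gripper's body (75 mm by 190 mm) begins 47 mm behind the grasp point.
Start: joints at [-1.26, 0.434, 0.025, 1.573, -0.012, 1.134, -0.075], TCP at [0.251, 0.572, 0.227] pointing down, gripper open.
Joint ranges: [-2.62, 2.62], [-0.44, 2.09], [-1.27, 1.32], [0.08, 2.57], [-1.32, 4.46], [0.12, 2], [-2.74, 2.74]. Speed limits (rad/s): [2.22, 2.22, 3.01, 3.01, 3.14, 3.14, 3.14].

INTERFACE

Orientations are given as a rotation vector (axis times angle).
In Python, from cell import observe, get_image, arm gives the robot as it stands. The module is installed in compiled form; this text tells all that it offers.
- The arm moves only by the tool drive_tool, never from a script. Its argument "steps" is a list of rows, each a list of 5 numbers: the closure, from 0 (fully open) to 1 (shut), then the shift along the world's x, y, z in mm, then the turn about the world's z in rad. In form: [[hand, x, y, z, roll], ...]. A call has 1 to 20 rows; each row shifts and turns the commanded pose from where the row before left it; what a row does not reach is not made up. A row lasts 1/12 s, in which the tool goes at most 41.7 mm and 7.16 degrees, less where a joint would pass 70% of its speed; a pose out of reach is approached as far as the arm can. A call with a gripper value outside its range is refused whole. The fingers move at their own pace and stop on an object; "grip_force" is the grip in N (left out, the last holds). Time passes only in rows, so rows that do not move let the fingers close. It gives the time, the measured TCP pose, the force, the opening and the grip force at its end, in the units of the state.
- observe(): the state, without advancing time (a new reading comes with each control period).
- get_image(name): name is "side" or "top" or "wrist"; returns a dict with "image" (420x560x3 uint8, red, green, blue), "vfov" (degrees; the focal length in pixels is half the picture's height over the tangent of half this angle, whatever the lens; pixels are square), "cx", "cy" (the principal point, pixels), "xyz" and "attitude" of the camera in the world. Camera axes: x right, y down, z forward; pixel columns grow to the right and rows downward; lengths in m; the calibration is good to about 2 mm. A picture is of the moment at which its call begins. There is no depth.
- arm.sign_off(): hands the job in; it is judged then, once.
The state is a dict: "clock": time; "joints": joint angles; "dq": joint speeds; "joint_efforts": joint torques, N m; "position": TCP position; "ee_rot": TCP orientation; "force": force on the tool from outside, world axes, zero at the start; "ft_torque": the same for the moment, N m; "width": opening from 0.0 (shut) to 1.0 (fully open); "gripper_force": force on a finger pad.
Only numpy, scipy, OpenCV 4.12 (cv2) and the standard library are available. Lean on these libraries where they do the work, as an engineer would, in place of code of your own. Each camera call takes 0.05 s, during which the arm holds its last target. There are 200 camera calls.

## Working session

There is one attempt and no reset: what is moved stays moved. The work goes in short steps, Python scripts to look and compute and a tool call to move; the robot and the scene stay as the last step left them, time stands still between calls to the robot, and variables do not carry over. Pictures are saved under pics/ and viewed, at most 14 in all, crops included, and the job is handed in when it is done.

Besides the shell and the picture viewer there is one more tool, called after "Call:" as name(argument=value, ...) on one line, values as JSON. drive_tool: Moves the arm, as the interface text tells. Its arguments: {"type":"object","properties":{"steps":{"type":"array"},"grip_force":{"type":"number"}},"required":["steps"]}

```bash
mkdir -p pics; cat > h.py <<'E'
import numpy as np, cv2
from cell import observe, get_image, arm
from scipy.spatial.transform import Rotation as R
def snap(n,f):
    d=get_image(n); cv2.imwrite(f'pics/{f}.png',d['image'][:,:,::-1]); np.save(f'pics/{f}.npy',d,allow_pickle=True); return d
def load(f): return np.load(f'pics/{f}.npy',allow_pickle=True).item()
def rot(d):
    a=np.array(d['attitude'],float); return R.from_rotvec(a).as_matrix() if a.shape==(3,) else (a if a.shape==(3,3) else R.from_quat(a).as_matrix())
def foc(d): return d['image'].shape[0]/2/np.tan(np.radians(d['vfov'])/2)
def px2w(d,u,v,z):
    r=rot(d)@np.array([(u-d['cx'])/foc(d),(v-d['cy'])/foc(d),1]); o=np.array(d['xyz']); return o+r*(z-o[2])/r[2]
def w2px(d,p):
    c=rot(d).T@(np.array(p)-d['xyz']); return c[:2]/c[2]*foc(d)+[d['cx'],d['cy']]
E
python3 - <<'E'
from h import *
for n in ['top','side','wrist']:
    d=snap(n,n+'0'); print(n,d['vfov'],d['cx'],d['cy'],d['xyz'],d['attitude'])
print(observe(),arm.tcp_to_grasp)
E
```

```text
top 50.11331353280921 271.9968735782013 210.77852647342044 [0.50828634 0.00694468 1.15113224] [-2.14917508  2.18941674 -0.09251237]
side 44.38694246363297 282.30837881544215 210.2304797458447 [ 0.16311693 -0.66066839  1.08858198] [-2.35003113  0.73412587 -0.24749958]
wrist 67.16972400619915 275.1352825715342 209.87186047430893 [0.18771378 0.6002812  0.38294542] [2.43488791 1.59202282 0.2132332 ]
{'clock': 0.15, 'joints': array([-1.25959668,  0.43505947,  0.02493952,  1.57386368, -0.01161676,
        1.13400648, -0.0751087 ]), 'dq': array([ 0.00096924,  0.0004    ,  0.00211501, -0.00338063, -0.00105064,
       -0.00075108, -0.000946  ]), 'joint_efforts': array([ 1.23771199e-03, -6.68268943e+01,  9.85350162e-01, -3.14693928e+01,
       -6.06365036e-02,  3.94125783e-02,  1.26805057e-04]), 'position': array([0.25117239, 0.57189193, 0.22613644]), 'ee_rot': array([-6.45414268e-01, -3.07440964e+00,  1.85436465e-03]), 'force': array([-0.18161065, -0.91008751,  0.17393799]), 'ft_torque': array([-0.05052595,  0.00016125, -0.03854888]), 'gripper_force': 0.0, 'width': 1.0014464050379803} 0.0188
```

View pics/top0.png

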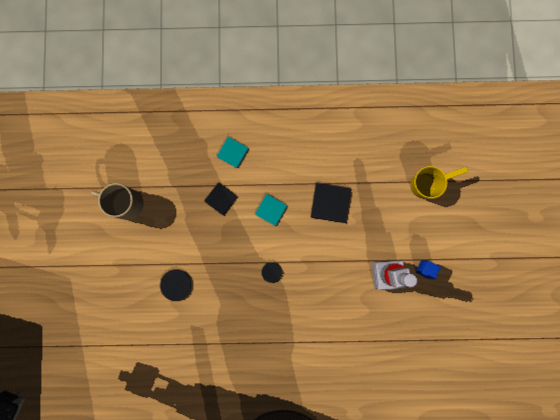

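View pics/side0.png

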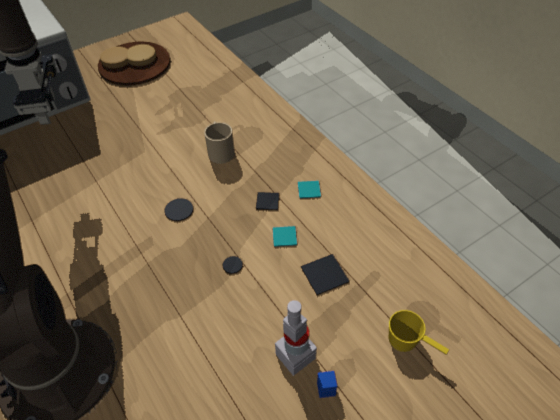

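The top view shows these pieces:
- **Small square mat:** three candidates. Dark at (221,199), turquoise at (233,152) and (271,210). The dark one is meant.
- **Other mats:** big square (331,203), big round (177,285), small round (272,272).
- **Pile:** around (398,277). The blue tin at (429,269) is a look-alike, to be left alone.

In the side view the pot top is at about (294,305), the red lid at (297,335) and the tea tin at (296,352). I'll measure and make one crop to confirm.

```bash
python3 - <<'E'
from h import *
t=load('top0'); s=load('side0')
def seg(d,cond,seeds,z):
    img=d['image'].astype(int); m=cond(img).astype(np.uint8)
    n,l,st,ce=cv2.connectedComponentsWithStats(m)
    for nm,(u,v) in seeds.items():
        k=l[v,u]
        if k==0: print(nm,'none');continue
        c,_=cv2.findContours((l==k).astype(np.uint8),cv2.RETR_EXTERNAL,cv2.CHAIN_APPROX_NONE)
        w=np.array([px2w(d,a,b,z)[:2] for a,b in c[0][:,0]],np.float32)*1000
        r=cv2.minAreaRect(w); M=cv2.moments(w.reshape(-1,1,2)) 
        print(nm,'px',ce[k].round(1),'area',st[k,4],'xy',round(M['m10']/M['m00'],1),round(M['m01']/M['m00'],1),'rect',np.round(r[0],1),np.round(r[1],1),round(r[2],1))
dark=lambda i:i.max(2)<55
seg(t,dark,{'ss':(221,199),'bs':(331,203),'br':(177,285),'sr':(272,272)},.006)
seg(s,dark,{'ss':(267,201),'bs':(325,275),'br':(179,210),'sr':(233,265)},.006)
a=cv2.resize(t['image'][240:320,350:460,::-1],None,fx=5,fy=5,interpolation=cv2.INTER_CUBIC)
b=cv2.resize(s['image'][290:405,260:360,::-1],None,fx=4,fy=4,interpolation=cv2.INTER_CUBIC)[:400]
e=cv2.resize(t['image'][130:290,150:360,::-1],None,fx=2,fy=2)
o=np.zeros((400,950,3),np.uint8);o[:400,:550]=a;o[:400,550:950]=b
cv2.imwrite('pics/c1.png',cv2.resize(o,(798,336)))
print(rot(load('wrist0')).round(2))
E
```

```text
ss px [220.6 198.7] area 572 xy 649.8 147.1 rect [650.  146.3] [64.2 61.1] 52.0
bs px [330.9 202.7] area 1258 xy 634.2 -135.6 rect [ 634.5 -135.9] [91.8 92. ] 79.8
br px [176.  284.8] area 773 xy 432.8 261.7 rect [432.4 261.6] [76.  75.3] 89.9
sr px [271.6 272.1] area 322 xy 460.3 19.5 rect [459.3  19.8] [48.1 47.6] 89.0
ss px [267.2 200.9] area 344 xy 646.3 145.0 rect [645.8 145.4] [58.9 60.1] 54.9
bs px [324.5 274.4] area 1099 xy 630.4 -136.6 rect [ 630.6 -136.7] [90.1 89.6] 79.6
br none
sr px [231.2 265.5] area 183 xy 452.6 18.8 rect [454.8  16.7] [46.6 47.1] 12.8
[[ 0.4   0.88  0.24]
 [ 0.92 -0.39 -0.11]
 [-0.    0.26 -0.96]]
```

View pics/c1.png

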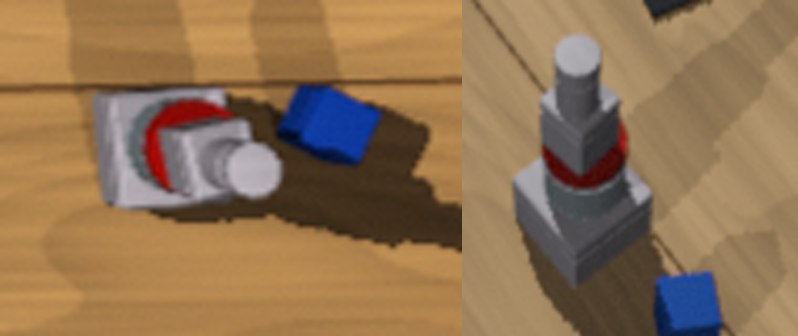

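```bash
python3 - <<'E'
from h import *
t=load('top0'); s=load('side0')
T=lambda x,y,z:(px2w(t,350+x/4.2,240+y/4.2,z)[:2]*1000).round(1)
S=lambda x,y,z:(px2w(s,260+(x-462)/3.36,290+y/3.36,z)[:2]*1000).round(1)
print('pot',T(254,169,.222),S(577.5,55,.222))
print('tin corners',[T(*p,.168) for p in [(187,131),(250,120)]],[S(*p,.168) for p in [(541,97),(580,126),(619,98)]])
print('lid left',T(146,145,.114),'top',T(190,101,.114),'side',S(542,150,.114),S(628,150,.114),S(585,188,.114))
print('tea',[T(*p,.056) for p in [(109,95),(224,89),(118,206)]],[S(*p,.056) for p in [(514,184),(576,254),(651,192)]])
print('blue',[T(*p,.054) for p in [(317,87),(380,110),(342,152),(297,143),(359,163)]],[S(*p,.054) for p in [(657,279),(712,273),(665,314),(719,311)]])
o=observe(); print(R.from_rotvec(o['ee_rot']).as_matrix().round(3))
# mug, cup
print('mug',px2w(t,117,201,.092)[:2],'cup',px2w(t,431,183,.062)[:2])
E
```

```text
pot [ 447.8 -266.2] [ 446.3 -266.2]
tin corners [array([ 464.3, -248.5]), array([ 469.4, -281.1])] [array([ 430.2, -252.1]), array([ 438.3, -280.5]), array([ 467.6, -278.9])]
lid left [ 454.8 -240. ] top [ 478.1 -264.9] side [ 426.1 -258.1] [ 469.2 -288. ] [ 433.3 -293.2]
tea [array([ 480.6, -233.7]), array([ 482.9, -299.9]), array([ 417.5, -236.3])] [array([ 413.7, -243.3]), array([ 419.4, -303.8]), array([ 482.3, -297.5])]
blue [array([ 483. , -353.9]), array([ 469.2, -389.4]), array([ 445.7, -366.4]), array([ 451.3, -340.9]), array([ 439.3, -375.8])] [array([ 451.7, -344.7]), array([ 481.8, -360.9]), array([ 442.5, -364.9]), array([ 470.6, -382.2])]
[[-0.916  0.402 -0.   ]
 [ 0.402  0.916 -0.001]
 [-0.    -0.001 -1.   ]]
mug [0.63827354 0.38356955] cup [ 0.67144504 -0.37415495]
```

The crop shows the grey pile (pot cap, small tin, red lid, tea tin) with the blue look-alike separate, to its right. The two views agree on the pot at about (447,-266). Moving above the pile.

Call:
drive_tool(steps=[[0,10,-20,4,-0.0575],[0,10,-20,4,-0.0575],[0,10,-20,4,-0.0575],[0,10,-20,4,-0.0575],[0,10,-20,4,-0.0575],[0,10,-20,4,-0.0575],[0,10,-20,4,-0.0575],[0,10,-20,4,-0.0575],[0,10,-20,4,-0.0575],[0,10,-20,4,-0.0575],[0,10,-20,4,-0.0575],[0,10,-20,4,-0.0575],[0,10,-20,4,-0.0575],[0,10,-20,4,-0.0575],[0,10,-20,4,-0.0575],[0,10,-20,4,-0.0575],[0,10,-20,4,-0.0575],[0,10,-20,4,-0.0575],[0,10,-20,4,-0.0575],[0,10,-20,4,-0.0575]], grip_force=15)

```text
clock: 1.82
position: [0.4522, 0.1701, 0.3072]
ee_rot: [2.22, 2.223, 0.0]
force: [0.7, 0.2, -0.6]
width: 0.998
gripper_force: 0.0
```

Call:
drive_tool(steps=[[0,0,-24,0,0],[0,0,-24,0,0],[0,0,-24,0,0],[0,0,-24,0,0],[0,0,-24,0,0],[0,0,-24,0,0],[0,0,-24,0,0],[0,0,-24,0,0],[0,0,-24,0,0],[0,0,-24,0,0],[0,0,-24,0,0],[0,0,-24,0,0],[0,0,-24,0,0],[0,0,-24,0,0],[0,0,-24,0,0],[0,0,-24,0,0],[0,0,-24,0,0],[0,0,-24,0,0],[0,0,0,0,0],[0,0,0,0,0]])

```text
clock: 3.48
position: [0.4504, -0.2619, 0.3068]
ee_rot: [2.22, 2.223, -0.001]
force: [0.2, 0.0, -0.4]
width: 0.999
gripper_force: 0.0
```

```bash
cat >> h.py <<'E'
def st(tx=None,ty=None,az=None):
    o=observe(); p=o['position']*1000; y=R.from_rotvec(o['ee_rot']).as_matrix()[:,1]; a=np.degrees(np.arctan2(y[1],y[0]))
    print('t',round(o['clock'],2),'pos',p.round(1),'closing az deg',round(a,1),'w',round(o['width']*92,1),'q',o['joints'].round(2),'F',o['force'].round(1))
    if tx is not None: print('need dx dy',round(tx-p[0],1),round(ty-p[1],1))
    if az is not None: print('need roll',round(np.radians((az-a+90)%180-90),3))
E
python3 - <<'E'
from h import *
st(447,-266,5); snap('wrist','w1')
E
```

```text
t 3.48 pos [ 450.4 -261.9  306.8] closing az deg 0.1 w 91.9 q [-0.2   0.23  0.78  1.74 -0.17  1.24  0.63] F [ 0.2  0.  -0.4]
need dx dy -3.4 -4.1
need roll 0.086
```

View pics/w1.png

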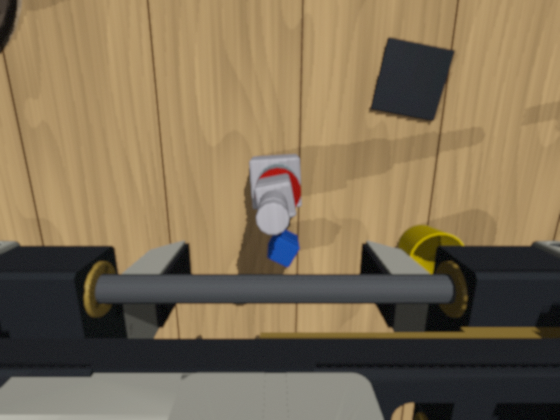

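The wrist view shows the pot cap at (272,217), the small tin's top edge at about (258,181)–(290,177), and the tea tin's far edge at (251,159)–(298,156).

```bash
python3 - <<'E'
from h import *
d=load('w1'); P=lambda u,v,z:(px2w(d,u,v,z)[:2]*1000).round(1)
print(d['xyz'],'pot',P(272,217,.222),'tin',P(258,181,.168),P(290,177,.168),'tea',P(251,159,.056),P(298,156,.056))
E
```

```text
[ 0.45178591 -0.19110516  0.46368427] pot [ 449.5 -263.3] tin [ 435.8 -244. ] [ 466.  -240.1] tea [ 421.1 -235.5] [ 481.2 -231.6]
```

Call:
drive_tool(steps=[[0,-2,-3,0,0.12],[0,0,0,-20,0],[0,0,0,-20,0],[0,0,0,-20,0],[0,0,0,-20,0],[0,0,0,-20,0],[0,0,0,-15,0],[0,0,0,-10,0],[0,0,0,-6,0],[0,0,0,0,0],[0.4,0,0,0,0],[0.55,0,0,0,0],[0.62,0,0,0,0],[0.68,0,0,0,0],[0.74,0,0,0,0],[0.8,0,0,0,0],[0.8,0,0,0,0],[0.8,0,0,0,0],[0.8,0,0,0,0]])

```text
clock: 5.12
position: [0.4493, -0.2627, 0.1757]
ee_rot: [2.076, 2.358, 0.0]
force: [0.3, -0.7, -0.1]
width: 0.396
gripper_force: 0.0
```

Call:
drive_tool(steps=[[0.8,0,0,0,0],[0.8,0,0,0,0],[0.8,0,0,0,0],[0.8,0,0,0,0],[0.8,0,0,0,0],[0.8,0,0,0,0]])

```text
clock: 5.62
position: [0.4493, -0.2627, 0.1757]
ee_rot: [-2.076, -2.358, -0.0]
force: [0.1, -0.6, -2.0]
width: 0.291
gripper_force: 15.0
```

Call:
drive_tool(steps=[[0.8,0,0,3,0],[0.8,0,0,8,0],[0.8,0,0,20,0],[0.8,0,0,25,0],[0.8,0,5,25,0],[0.8,0.5,15,0,0],[0.8,1,22,0,0],[0.8,1,22,0,0],[0.8,1,22,0,0],[0.8,1,22,0,0],[0.8,1,22,0,0],[0.8,1,22,0,0],[0.8,1,22,0,0],[0.8,1,22,0,0],[0.8,1,22,-10,0],[0.8,0,22,-20,0],[0.8,0,22,-20,0],[0.8,0,15,-20,0],[0.8,0,5,-20,0],[0.8,0,0,0,0]])

```text
clock: 7.28
position: [0.457, 0.0207, 0.1645]
ee_rot: [-2.071, -2.359, 0.005]
force: [-1.4, -0.5, -0.6]
width: 0.29
gripper_force: 15.0
```

```bash
python3 - <<'E'
from h import *
st(458,19); d=snap('wrist','w2')
i=d['image'].astype(int); print([w2px(d,[.458,.019,.006]).round(1)])
E
```

```text
t 7.28 pos [457.   20.7 164.5] closing az deg 7.4 w 26.7 q [-0.63  0.25  0.57  2.08 -0.18  0.86  0.17] F [-1.4 -0.5 -0.6]
need dx dy 1.0 -1.7
[array([274.9, 196.6])]
```

View pics/w2.png

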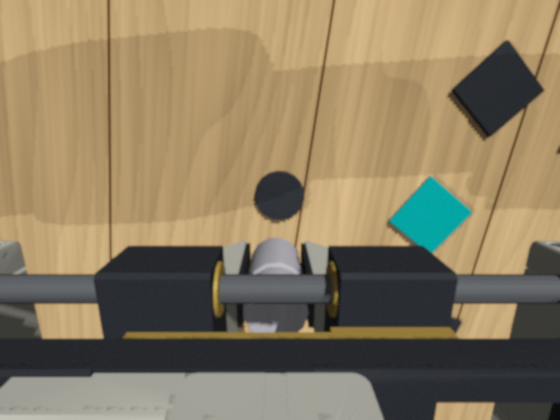

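The small round mat is at (279,196), about 2 mm further in x than expected. Target is x≈460. Lowering the pot.

Call:
drive_tool(steps=[[0.8,3,0,-20,0],[0.8,0,0,-25,0],[0.8,0,0,-25,0],[0.8,0,0,-25,0],[0.8,0,0,-20,0],[0.8,0,0,-15,0],[0.8,0,0,-8,0],[0.8,0,0,-5,0],[0.8,0,0,-3,0],[0.8,0,0,-3,0],[0.8,0,0,0,0],[0.8,0,0,0,0]])

```text
clock: 8.33
position: [0.4623, 0.0193, 0.0183]
ee_rot: [2.076, 2.357, 0.001]
force: [-0.1, -0.9, 0.4]
width: 0.294
gripper_force: 15.0
```

Call:
drive_tool(steps=[[0.8,-1.5,0,-2,0],[0.8,0,0,-2,0],[0.8,0,0,0,0],[0.8,0,0,0,0]])

```text
clock: 8.67
position: [0.4602, 0.0193, 0.0137]
ee_rot: [-2.076, -2.358, 0.0]
force: [-0.4, 0.3, -0.1]
width: 0.291
gripper_force: 15.0
```

Call:
drive_tool(steps=[[0.6,0,0,0,0],[0.5,0,0,0,0],[0.3,0,0,0,0],[0,0,0,0,0],[0,0,0,0,0],[0,0,0,10,0],[0,0,0,30,0],[0,0,0,35,0],[0,0,0,35,0],[0,0,0,35,0],[0,0,0,35,0],[0,0,0,35,0],[0,-1,-25,0,0],[0,-1,-30,0,0],[0,-1,-30,0,0],[0,-1,-30,0,0],[0,-1,-30,0,0],[0,-1,-30,0,0],[0,-1,-30,0,0],[0,-1,-30,0,0]])

```text
clock: 10.33
position: [0.4517, -0.2172, 0.2295]
ee_rot: [2.076, 2.357, 0.001]
force: [1.4, 1.4, 0.4]
width: 0.998
gripper_force: 0.0
```

Call:
drive_tool(steps=[[0,-1,-25,0,0],[0,-1,-20,0,0],[0,-1,-4,0,0],[0,0,0,0,0],[0,0,0,0,0]])

```text
clock: 10.75
position: [0.4491, -0.2641, 0.2289]
ee_rot: [-2.076, -2.357, -0.001]
force: [0.3, 0.6, 0.1]
width: 1.0
gripper_force: 0.0
```

```bash
python3 - <<'E'
from h import *
st(449,-265); d=snap('wrist','w3'); s=snap('side','s3'); t=snap('top','t3')
print(w2px(d,[.449,-.265,.168]),w2px(s,[.449,-.265,.168]),w2px(s,[.460,.0195,.060]))
a=cv2.resize(d['image'][100:300,180:380,::-1],(400,400))
u,v=w2px(s,[.46,.02,.03]).astype(int)
b=cv2.resize(s['image'][v-50:v+50,u-50:u+50,::-1],(400,400))
cv2.imwrite('pics/c3.png',np.hstack([a,b])); print(u,v)
E
```

```text
t 10.75 pos [ 449.1 -264.1  228.9] closing az deg 7.3 w 92.0 q [-0.15  0.31  0.76  1.86 -0.24  1.06  0.82] F [0.3 0.6 0.1]
need dx dy -0.1 -0.9
[272.63422695 225.55483221] [295.00172402 318.7954575 ] [231.15528195 251.35599759]
232 258
```

View pics/c3.png

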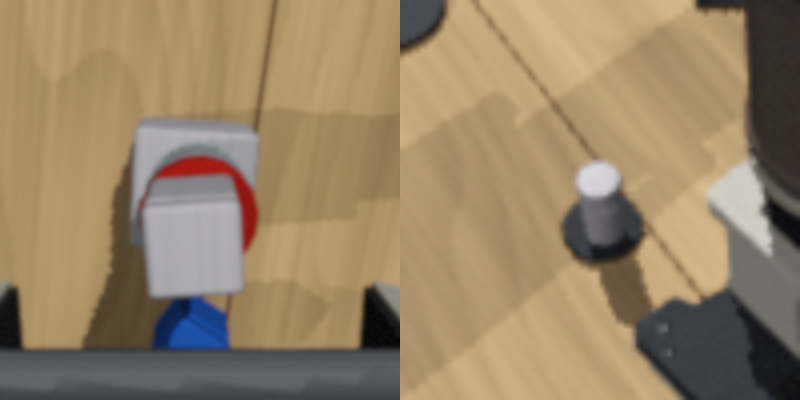

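Pot stands centred on its mat. The small tin's top corners in the crop are (145,207), (238,195), (243,290) and (155,297).

```bash
python3 - <<'E'
from h import *
d=load('w3')
w=np.array([px2w(d,180+x/2,100+y/2,.168)[:2]*1000 for x,y in [(145,207),(238,195),(243,290),(155,297)]],np.float32)
print(w.round(1),w.mean(0),cv2.minAreaRect(w))
l=np.array([px2w(d,180+x/2,100+y/2,.114)[:2]*1000 for x,y in [(142,210),(200,157),(258,213)]]);print(l.round(1))
w=np.array([px2w(d,180+x/2,100+y/2,.056)[:2]*1000 for x,y in [(137,127),(257,134),(132,243)]]);print(w.round(1))
E
```

```text
[[ 432.8 -250.5]
 [ 464.9 -242. ]
 [ 472.  -277.2]
 [ 440.1 -284.1]] [ 452.4352 -263.4434] ((452.4400634765625, -263.0428466796875), (33.1936149597168, 35.97270584106445), 12.167083740234375)
[[ 429.4 -266. ]
 [ 451.8 -239.2]
 [ 480.7 -260.8]]
[[ 419.4 -237.4]
 [ 481.9 -233. ]
 [ 423.4 -300.5]]
```

Call:
drive_tool(steps=[[0,1,-1,0,0.08],[0,0,0,-20,0],[0,0,0,-25,0],[0,0,0,-25,0],[0,0,0,-15,0],[0,0,0,-10,0],[0,0,0,-6,0],[0,0,0,-5,0],[0,0,0,0,0],[0.4,0,0,0,0],[0.5,0,0,0,0],[0.6,0,0,0,0],[0.7,0,0,0,0],[0.7,0,0,0,0],[0.7,0,0,0,0],[0.7,0,0,0,0],[0.7,0,0,0,0],[0.7,0,0,0,0],[0.7,0,0,0,0],[0.7,0,0,0,0]])

```text
clock: 12.57
position: [0.4503, -0.2657, 0.1227]
ee_rot: [1.98, 2.439, 0.0]
force: [-0.4, -0.3, 0.5]
width: 0.393
gripper_force: 14.9
```

```bash
python3 -c "
from h import *
st(649,146,53);st(649,146,143)"
```

```text
t 12.57 pos [ 450.3 -265.7  122.7] closing az deg 11.9 w 36.2 q [-0.05  0.44  0.66  1.98 -0.36  0.83  1.01] F [-0.4 -0.3  0.5]
need dx dy 198.7 411.7
need roll 0.718
t 12.57 pos [ 450.3 -265.7  122.7] closing az deg 11.9 w 36.2 q [-0.05  0.44  0.66  1.98 -0.36  0.83  1.01] F [-0.4 -0.3  0.5]
need dx dy 198.7 411.7
need roll -0.853
```

Call:
drive_tool(steps=[[0.7,0,0,3,0],[0.7,0,0,8,0],[0.7,0,0,20,0],[0.7,0,0,20,0],[0.7,6,13,15,0.02],[0.7,13,27,0,0.05],[0.7,13,27,0,0.05],[0.7,13,27,0,0.05],[0.7,13,27,0,0.05],[0.7,13,27,0,0.05],[0.7,13,27,0,0.05],[0.7,13,27,0,0.05],[0.7,13,27,0,0.05],[0.7,13,27,0,0.05],[0.7,13,27,0,0.05],[0.7,13,27,0,0.05],[0.7,13,27,0,0.05],[0.7,13,27,0,0.05],[0.7,13,27,0,0.05],[0.7,13,27,0,0.05]])

```text
clock: 14.23
position: [0.6518, 0.1536, 0.1895]
ee_rot: [0.916, 3.005, -0.0]
force: [0.2, 0.1, -0.4]
width: 0.389
gripper_force: 14.9
```

Call:
drive_tool(steps=[[0.7,0,0,0,0],[0.7,0,0,0,0]])

```text
clock: 14.4
position: [0.6514, 0.1545, 0.1887]
ee_rot: [-0.914, -3.005, -0.0]
force: [-0.6, -1.3, -1.4]
width: 0.391
gripper_force: 14.9
```

```bash
python3 - <<'E'
from h import *
st(649,146,53); d=snap('wrist','w4'); print(w2px(d,[.649,.146,.006]).round(1), w2px(d,[.634,-.135,.006]).round(1))
m=(d['image'].max(2)<50).astype(np.uint8); m=cv2.morphologyEx(m,cv2.MORPH_OPEN,np.ones((3,3)))
n,l,s,c=cv2.connectedComponentsWithStats(m)
for k in range(1,n):
    if s[k,4]>300:
        cn,_=cv2.findContours((l==k).astype(np.uint8),0,1); w=np.array([px2w(d,*p[0],.006)[:2] for p in cn[0]],np.float32)*1000
        print(c[k].round(0),s[k,4],cv2.minAreaRect(w))
E
```

```text
t 14.4 pos [651.4 154.5 188.7] closing az deg 56.2 w 35.9 q [-0.58  0.56  0.42  1.53 -0.24  1.11  0.88] F [-0.6 -1.3 -1.4]
need dx dy -2.4 -8.5
need roll -0.055
[266.7 191.5] [ 68.6 307.4]
[145. 260.] 2761 ((634.97265625, -21.603271484375), (148.8661346435547, 32.81376647949219), 56.211429595947266)
[399. 261.] 2845 ((807.204833984375, 233.35867309570312), (138.82127380371094, 70.50979614257812), 72.06908416748047)
[343. 301.] 870 ((812.2960815429688, 146.89743041992188), (30.928499221801758, 84.97901153564453), 73.97602081298828)
[519. 289.] 2260 ((914.6004028320312, 329.7283935546875), (105.17838287353516, 38.58955764770508), 56.20604705810547)
[273. 352.] 19993 ((817.895263671875, 52.39434814453125), (723.679443359375, 94.36011505126953), 55.83527374267578)
```

View pics/w4.png

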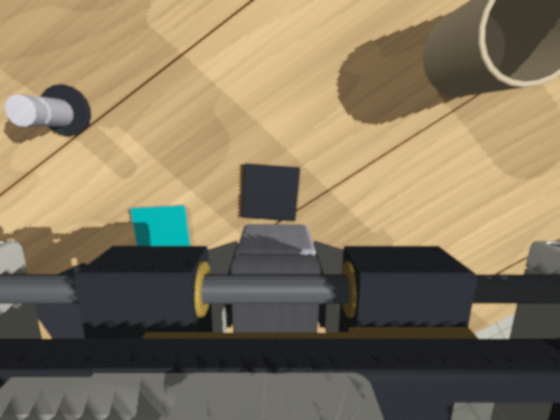

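The small square mat is seen at (270,192), turned about 4° against the tool, which agrees with (649,146) and azimuth ≈52.5°.

Call:
drive_tool(steps=[[0.7,-2,-8,0,-0.06],[0.7,0,0,-20,0],[0.7,0,0,-25,0],[0.7,0,0,-25,0],[0.7,0,0,-25,0],[0.7,0,0,-25,0],[0.7,0,0,-20,0],[0.7,0,0,-15,0],[0.7,0,0,-8,0],[0.7,0,0,-4,0],[0.7,0,0,-2,0],[0.7,0,0,0,0],[0.7,0,0,0,0],[0.7,0,0,0,0]])

```text
clock: 15.62
position: [0.65, 0.1443, 0.0208]
ee_rot: [1.009, 2.974, 0.002]
force: [0.7, 0.2, -0.9]
width: 0.392
gripper_force: 14.9
```

```bash
python3 -c "
from h import *
st(649,146.5,52.5)"
```

```text
t 15.62 pos [650.  144.3  20.8] closing az deg 52.5 w 36.0 q [-0.53  0.73  0.36  1.68 -0.34  0.79  0.91] F [ 0.7  0.2 -0.9]
need dx dy -1.0 2.2
need roll -0.001
```

Call:
drive_tool(steps=[[0.7,-1,2,-2,0],[0.7,0,0,-2,0],[0.7,0,0,-1,0],[0.7,0,0,0,0],[0.7,0,0,0,0]])

```text
clock: 16.03
position: [0.6482, 0.1465, 0.0148]
ee_rot: [-1.008, -2.975, -0.0]
force: [-1.4, 0.8, 1.9]
width: 0.395
gripper_force: 14.9
```

Call:
drive_tool(steps=[[0.5,0,0,0,0],[0.3,0,0,0,0],[0,0,0,0,0],[0,0,0,0,0],[0,0,0,10,0],[0,0,0,30,0],[0,0,0,35,0],[0,0,0,35,0],[0,0,0,35,0],[0,0,0,35,0],[0,-13,-27,0,-0.05],[0,-13,-27,0,-0.05],[0,-13,-27,0,-0.06],[0,-13,-27,0,-0.06],[0,-13,-27,0,-0.06],[0,-13,-27,0,-0.06],[0,-13,-27,0,-0.06],[0,-13,-27,0,-0.06],[0,-13,-27,0,-0.06],[0,-13,-27,0,-0.06]])

```text
clock: 17.7
position: [0.5175, -0.125, 0.1956]
ee_rot: [1.821, 2.559, 0.001]
force: [-0.5, -0.9, -0.7]
width: 0.999
gripper_force: 0.0
```

Call:
drive_tool(steps=[[0,-13,-27,0,-0.06],[0,-13,-27,0,-0.06],[0,-13,-27,0,-0.06],[0,-13,-27,0,-0.06],[0,-13,-27,0,-0.03],[0,0,-7,0,0],[0,0,0,0,0],[0,0,0,0,0]])

```text
clock: 18.37
position: [0.4536, -0.2655, 0.1951]
ee_rot: [2.146, 2.294, 0.001]
force: [0.8, 0.7, -0.3]
width: 1.004
gripper_force: 0.0
```

```bash
python3 - <<'E'
from h import *
st(452,-267,4); d=snap('wrist','w5'); s=snap('side','s5'); print(w2px(d,[.452,-.267,.114]))
i=d['image'].astype(int); m=((i[:,:,0]>110)&(i[:,:,1]<60)&(i[:,:,2]<60)).astype(np.uint8)
n,l,st_,c=cv2.connectedComponentsWithStats(m);k=1+st_[1:,4].argmax();print(c[k],st_[k])
cn,_=cv2.findContours((l==k).astype(np.uint8),0,1);w=np.array([px2w(d,*p[0],.114)[:2] for p in cn[0]],np.float32)*1000
print(cv2.minEnclosingCircle(w))
a=cv2.resize(d['image'][100:300,180:380,::-1],(400,400))
u,v=w2px(s,[.649,.146,.03]).astype(int)
b=cv2.resize(s['image'][v-50:v+50,u-50:u+50,::-1],(400,400))
cv2.imwrite('pics/c5.png',np.hstack([a,b]))
E
```

```text
t 18.37 pos [ 453.6 -265.5  195.1] closing az deg 3.8 w 92.4 q [-0.14  0.36  0.76  1.9  -0.29  1.    0.81] F [ 0.8  0.7 -0.3]
need dx dy -1.6 -1.5
need roll 0.003
[270.82335129 218.24959498]
[274.00732708 215.97362251] [ 242  183   66   67 3412]
((454.6352844238281, -265.70599365234375), 27.33333396911621)
```

View pics/c5.png

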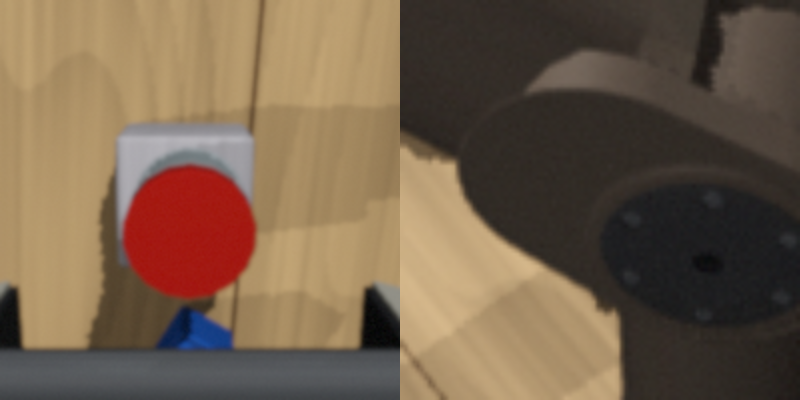

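The wrist view shows the red lid at (274,216), so the jar is at about (453,-267). In the side view the arm hides the small tin; I'll check it later.

Call:
drive_tool(steps=[[0,-1,-1,0,0],[0,0,0,-20,0],[0,0,0,-25,0],[0,0,0,-25,0],[0,0,0,-25,0],[0,0,0,-15,0],[0,0,0,-10,0],[0,0,0,-5,0],[0,0,0,-4,0],[0,0,0,0,0],[0.3,0,0,0,0],[0.4,0,0,0,0],[0.5,0,0,0,0],[0.5,0,0,0,0],[0.5,0,0,0,0],[0.5,0,0,0,0],[0.5,0,0,0,0],[0.5,0,0,0,0]], grip_force=22)

```text
clock: 19.97
position: [0.4525, -0.2668, 0.0659]
ee_rot: [2.146, 2.294, 0.0]
force: [0.5, 1.3, 2.6]
width: 0.588
gripper_force: 22.0
```

Call:
drive_tool(steps=[[0.5,0,0,3,0],[0.5,0,0,7,0],[0.5,0,0,20,0],[0.5,0,5,25,0],[0.5,0,15,25,0],[0.5,0,25,0,0],[0.5,-1,30,0,0],[0.5,-1,30,0,0],[0.5,-1,30,0,0],[0.5,-1,30,0,0],[0.5,-1,30,0,0],[0.5,-1,30,0,0],[0.5,-1,30,0,0],[0.5,-1,30,0,0],[0.5,-1,30,0,0],[0.5,-2,30,0,0],[0.5,-2,30,0,0],[0.5,-2,30,0,0],[0.5,-2,30,0,0],[0.5,-2,30,0,0]])

```text
clock: 21.63
position: [0.4329, 0.1996, 0.1462]
ee_rot: [-2.146, -2.294, -0.0]
force: [1.0, -0.3, -2.2]
width: 0.584
gripper_force: 22.0
```

Call:
drive_tool(steps=[[0.5,-2,25,0,0],[0.5,0,20,0,0],[0.5,0,10,0,0],[0.5,0,0,0,0],[0.5,0,0,0,0]])

```text
clock: 22.05
position: [0.4314, 0.2524, 0.1458]
ee_rot: [2.145, 2.294, -0.001]
force: [0.4, -1.4, -1.8]
width: 0.583
gripper_force: 22.0
```

```bash
python3 - <<'E'
from h import *
st(432.5,262); d=snap('wrist','w6'); t=snap('top','t6');s=snap('side','s6'); print(w2px(d,[.4325,.262,.006]))
a=cv2.resize(d['image'][60:360,80:480,::-1],(533,400))
u,v=w2px(t,[.649,.146,.03]).astype(int)
b=cv2.resize(t['image'][v-33:v+33,u-33:u+33,::-1],(267,267))
o=np.zeros((400,800,3),np.uint8);o[:,:533]=a;o[:267,533:]=b
cv2.imwrite('pics/c6.png',o);print(u,v)
E
```

```text
t 22.05 pos [431.4 252.4 145.8] closing az deg 3.8 w 53.6 q [-1.14  0.37  0.66  2.01 -0.29  0.86 -0.25] F [ 0.4 -1.4 -1.8]
need dx dy 1.1 9.6
[275.24331732 189.37081195]
219 197
```

View pics/c6.png

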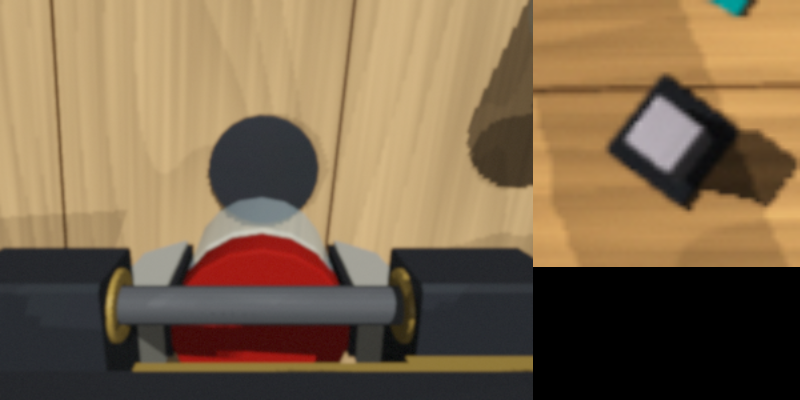

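The small tin sits centred and aligned on its mat (right inset). The big round mat is at about (278,186), putting it near (433,264).

Call:
drive_tool(steps=[[0.5,1,10,0,0],[0.5,0,0,-20,0],[0.5,0,0,-25,0],[0.5,0,0,-25,0],[0.5,0,0,-20,0],[0.5,0,0,-15,0],[0.5,0,0,-10,0],[0.5,0,0,-6,0],[0.5,0,0,-3,0],[0.5,0,0,0,0],[0.5,0,0,0,0],[0.5,0,0,0,0]])

```text
clock: 23.2
position: [0.4328, 0.2636, 0.0225]
ee_rot: [2.146, 2.294, 0.002]
force: [-0.5, -1.0, -0.7]
width: 0.586
gripper_force: 22.0
```

Call:
drive_tool(steps=[[0.5,0,0,-2,0],[0.5,0,0,-2,0],[0.5,0,0,-1,0],[0.5,0,0,-1,0],[0.5,0,0,0,0],[0.5,0,0,0,0]])

```text
clock: 23.7
position: [0.4323, 0.2633, 0.0159]
ee_rot: [-2.146, -2.294, -0.0]
force: [-1.9, 0.2, 4.2]
width: 0.585
gripper_force: 22.0
```

Call:
drive_tool(steps=[[0.3,0,0,0,0],[0.1,0,0,0,0],[0,0,0,0,0],[0,0,0,0,0],[0,0,0,15,0],[0,0,0,35,0],[0,0,0,40,0],[0,0,0,40,0],[0,1,-30,0,0],[0,1,-35,0,0],[0,1,-35,0,0],[0,1,-35,0,0],[0,1,-35,0,0],[0,1,-35,0,0],[0,1,-35,0,0],[0,1,-35,0,0],[0,1,-35,0,0],[0,2,-35,0,0],[0,2,-35,0,0],[0,2,-35,0,0]])

```text
clock: 25.37
position: [0.4471, -0.1534, 0.1459]
ee_rot: [2.146, 2.295, 0.001]
force: [0.9, -0.1, 0.2]
width: 1.0
gripper_force: 0.0
```

Call:
drive_tool(steps=[[0,1,-35,0,0],[0,1,-35,0,0],[0,1,-30,0,0],[0,0,-10,0,0],[0,0,0,0,0],[0,0,0,0,0]])

```text
clock: 25.87
position: [0.45, -0.2616, 0.1455]
ee_rot: [-2.147, -2.293, 0.0]
force: [0.2, 1.0, 0.4]
width: 0.999
gripper_force: 0.0
```

```bash
python3 - <<'E'
from h import *
st(450.5,-268,4); d=snap('wrist','w7'); t=snap('top','t7'); print(w2px(d,[.4505,-.268,.056]))
a=cv2.resize(d['image'][60:360,80:480,::-1],(533,400))
u,v=w2px(t,[.432,.263,.03]).astype(int)
b=cv2.resize(t['image'][v-33:v+33,u-33:u+33,::-1],(267,267))
o=np.zeros((400,800,3),np.uint8);o[:,:533]=a;o[:267,533:]=b
cv2.imwrite('pics/c7.png',o);print(u,v)
E
```

```text
t 25.87 pos [ 450.  -261.6  145.5] closing az deg 3.8 w 91.9 q [-0.12  0.42  0.74  1.97 -0.36  0.89  0.87] F [0.2 1.  0.4]
need dx dy 0.5 -6.4
need roll 0.004
[273.26604125 221.26400533]
173 285
```

View pics/c7.png

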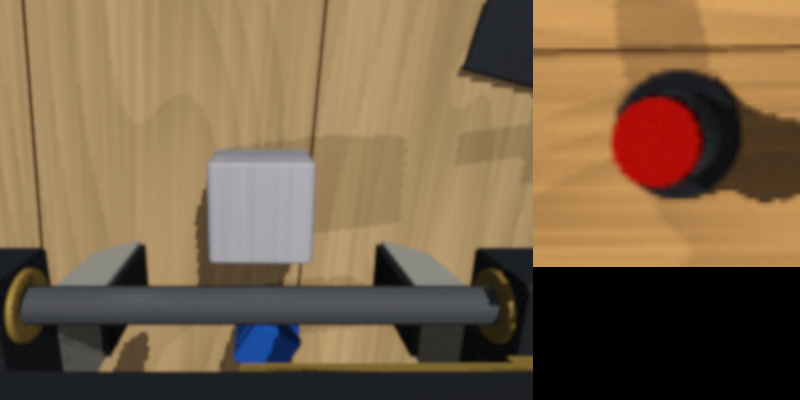

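The jar is on its mat. The tea tin's top is centred at (276,219), aligned with the tool, at about (450.5,-266.5).

Call:
drive_tool(steps=[[0,0,-5,0,0],[0,0,0,-20,0],[0,0,0,-25,0],[0,0,0,-25,0],[0,0,0,-25,0],[0,0,0,-15,0],[0,0,0,-10,0],[0,0,0,-8,0],[0,0,0,-5,0],[0,0,0,-3,0],[0,0,0,0,0],[0.2,0,0,0,0],[0.3,0,0,0,0],[0.4,0,0,0,0],[0.4,0,0,0,0],[0.4,0,0,0,0],[0.4,0,0,0,0],[0.4,0,0,0,0]])

```text
clock: 27.47
position: [0.4505, -0.2668, 0.01]
ee_rot: [2.146, 2.294, 0.001]
force: [-0.3, -0.1, 6.3]
width: 0.717
gripper_force: 22.0
```

```bash
python3 -c "
from h import *
st(633,-136,-10.3)"
```

```text
t 27.47 pos [ 450.5 -266.8   10. ] closing az deg 3.8 w 66.0 q [ 0.04  0.62  0.56  2.06 -0.57  0.61  1.05] F [-0.3 -0.1  6.3]
need dx dy 182.5 130.8
need roll -0.247
```

Call:
drive_tool(steps=[[0.4,0,0,3,0],[0.4,0,0,7,0],[0.4,0,0,20,0],[0.4,0,0,30,0],[0.4,0,0,30,0],[0.4,8,5,20,-0.01],[0.4,19,13,0,-0.026],[0.4,19,13,0,-0.026],[0.4,19,13,0,-0.026],[0.4,19,13,0,-0.026],[0.4,19,13,0,-0.026],[0.4,19,13,0,-0.026],[0.4,19,13,0,-0.026],[0.4,19,13,0,-0.026],[0.4,19,13,0,-0.026],[0.4,5,8,0,0],[0.4,0,0,0,0],[0.4,0,0,0,0]])

```text
clock: 28.97
position: [0.6335, -0.1369, 0.1196]
ee_rot: [-2.408, -2.017, 0.002]
force: [-0.8, -0.6, -1.4]
width: 0.716
gripper_force: 22.0
```

```bash
python3 - <<'E'
from h import *
st(633,-136,-10.3); d=snap('wrist','w8'); s=snap('side','s8'); print(w2px(d,[.633,-.136,.006]))
a=cv2.resize(d['image'][60:360,80:480,::-1],(533,400))
u,v=w2px(s,[.432,.263,.03]).astype(int)
b=cv2.resize(s['image'][v-33:v+33,u-33:u+33,::-1],(267,267))
o=np.zeros((400,800,3),np.uint8);o[:,:533]=a;o[:267,533:]=b
cv2.imwrite('pics/c8.png',o);print(u,v,w2px(s,[.432,.263,.064]),w2px(s,[.433,.263,.006]))
E
```

```text
t 28.97 pos [ 633.5 -136.9  119.6] closing az deg -10.1 w 65.9 q [-0.34  0.67  0.75  1.67 -0.52  1.01  0.41] F [-0.8 -0.6 -1.4]
need dx dy -0.5 0.9
need roll -0.004
[272.61088616 205.64254069]
177 202 [175.35894937 194.2468388 ] [179.33088237 208.05873666]
```

View pics/c8.png

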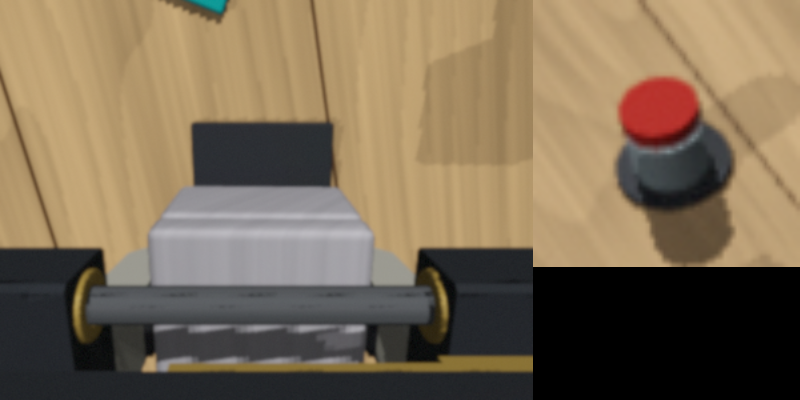

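The big square mat is centred at about column 277 and aligned with the tin. The jar (inset) stands within its mat. Lowering the tea tin.

Call:
drive_tool(steps=[[0.4,1,1,0,0],[0.4,0,0,-20,0],[0.4,0,0,-25,0],[0.4,0,0,-20,0],[0.4,0,0,-15,0],[0.4,0,0,-10,0],[0.4,0,0,-5,0],[0.4,0,0,-3,0],[0.4,0,0,0,0],[0.4,0,0,0,0],[0.4,0,0,0,0]])

```text
clock: 29.98
position: [0.6359, -0.136, 0.0227]
ee_rot: [2.408, 2.016, 0.002]
force: [-0.0, 0.4, -2.2]
width: 0.716
gripper_force: 22.0
```

Call:
drive_tool(steps=[[0.4,-1,0,-2,0],[0.4,0,0,-2,0],[0.4,0,0,-1,0],[0.4,0,0,-1,0],[0.4,0,0,0,0],[0.4,0,0,0,0]])

```text
clock: 30.48
position: [0.6343, -0.1356, 0.0161]
ee_rot: [-2.409, -2.016, -0.0]
force: [-3.2, 1.9, 5.1]
width: 0.718
gripper_force: 22.0
```

Release, lift, back off to clear the view.

Call:
drive_tool(steps=[[0.2,0,0,0,0],[0,0,0,0,0],[0,0,0,0,0],[0,0,0,0,0],[0,0,0,15,0],[0,0,0,35,0],[0,0,0,40,0],[0,0,0,40,0],[0,0,0,40,0],[0,-20,-30,0,0],[0,-20,-30,0,0],[0,-20,-30,0,0],[0,-20,-30,0,0],[0,-20,-30,0,0],[0,0,0,0,0],[0,0,0,0,0]])

```text
clock: 31.82
position: [0.5325, -0.2887, 0.1873]
ee_rot: [2.414, 2.009, 0.0]
force: [-0.3, -0.3, 0.2]
width: 0.995
gripper_force: 0.0
```

```bash
python3 - <<'E'
from h import *
st(); t=snap('top','t9'); s=snap('side','s9')
o=[]
for x,y in [(.634,-.136),(.433,.263),(.649,.147),(.46,.0195)]:
    r=[]
    for d in (t,s):
        u,v=w2px(d,[x,y,.03]).astype(int); r.append(cv2.resize(d['image'][v-25:v+25,u-25:u+25,::-1],(200,200),interpolation=cv2.INTER_CUBIC))
    o.append(np.vstack(r))
cv2.imwrite('pics/c9.png',np.hstack(o))
E
```

```text
t 31.82 pos [ 532.5 -288.7  187.3] closing az deg -10.5 w 91.5 q [-0.13  0.53  0.81  1.72 -0.43  1.08  0.64] F [-0.3 -0.3  0.2]
```

View pics/c9.png

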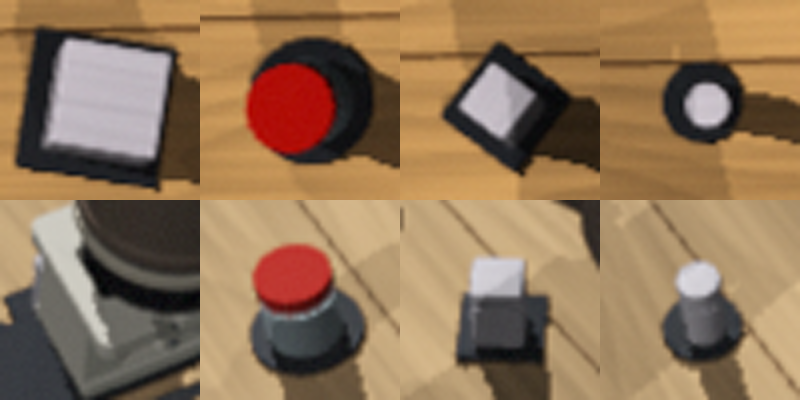

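All four stand on their mats. A quick numeric check of the centring, using the predicted shift from mat centre to container top:

```bash
python3 - <<'E'
from h import *
t=load('t9')
for n,x,y,h,top,mat in [('tea',.634,-.136,.062,(111,100),(96,108)),('jar',.433,.263,.064,(291,108),(311,100)),('tin',.649,.147,.060,(497,101),(507,108)),('pot',.46,.0195,.060,(707,106),(703,101))]:
    e=w2px(t,[x,y,h])-w2px(t,[x,y,.006]); m=(np.array(top)-mat)/4.; r=(m-e); print(n,'expect',e.round(1),'seen',m,'err mm (x,y)',(-r[1]*2.5).round(1),(-r[0]*2.5).round(1))
E
```

```text
tea expect [ 2.8 -2.6] seen [ 3.75 -2.  ] err mm (x,y) -1.4 -2.4
jar expect [-5.4  1.7] seen [-5.  2.] err mm (x,y) -0.7 -1.0
tin expect [-2.7 -2.6] seen [-2.5  -1.75] err mm (x,y) -2.2 -0.5
pot expect [-0.2  1. ] seen [1.   1.25] err mm (x,y) -0.7 -3.1
```

All within about 3 mm.

```bash
python3 -c "
from h import *
print(arm.sign_off())"
```

```text
the job is handed in; nothing more can be done
None
```

The job is handed in at about 32 s: all four containers stand upright on their own mats, measured within about 3–4 mm of centre with both square tins in line, and the arm never went near the mug, measuring cup or look-alikes; no verdict came back from the judge.

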